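# Unhasp and open the spares case

## Task

Open the grey metal spares case: first flip its steel hasp off the staple and swing it well up, clear above the level of the lid, with the lid still shut. Then raise the lid by its handle until it stands well open, at least 60 degrees, and let go.

Things in the scene. Friction and masses are not known exactly. Their poses are not given: they have to be found in the camera images.
- case: the grey painted metal case, fixed to the table, 150 mm deep (x), 260 wide (y), 90 high with its 10 mm lid; origin under its middle on the table, x to its back, y to its left as seen from the front. Steel hasp and staple on its front, 55 mm right of the middle (-y); bow handle on the lid, 55 mm left of the middle and 32 mm behind the lid's front edge
- hasp (a joint): turn (rad) of the hasp about its hinge, along y on the lid's front edge: 0 hanging on the staple, where it holds the lid shut; grows as it swings outward and up; off the staple above 0.5; with the lid shut its bar is level with the hinge at 0.92, straight above it at 2.49; stop at 2.7. Stays where it is left (about 0.9 N at the bar moves it)
- hasp_bar (a point): centre of the cross bar (finger pull) at the hasp's free end: round steel 9 mm thick, 34 mm long along y, ends free to be pinched and to turn between the fingers. Hasp at 0: 51 mm above the table, 35 mm in front of the case's front wall, 39 mm below the lid's top; the hasp's hinge axis is 26 mm nearer the case (+x) and 34 mm higher
- lid (a joint): opening (rad) of the lid, hinged along the top of the back wall: 0 shut, 1.57 upright, stop at 1.75. The hinge is stiff: the lid stays where it is left (about 7 N up at the handle raises it)
- lid_handle (a point): grip point in the lid's handle, a steel U-bow of 8 mm rod, 44 mm long along y over its outside, 32 mm high above the lid's top; the point is its middle, 22 mm above the lid's top (112 mm above the table). Pinched end to end it can turn between the fingers. The lid's hinge axis is 117 mm behind (+x) and 32 mm below, lid shut. Axes: the lid's, as the case's when shut

How it is judged:
By the outcome, as a careful person would: the job done as asked, in the order asked, and still so for the second after the job is handed in, with the robot touching nothing.
It also fails if it takes over 48 s, if anything falls off the work surface, if the arm or the gripper's body presses on something with over 40 N, if the wrist force passes 120 N, or if a joint passes its speed limit or range.

## Robot

A 6-joint arm with a two-finger parallel gripper is mounted at the origin on a cart in front of the work surface, level with it; the furniture and walls round the work are solid. World frame = base frame: x ahead of the robot, y to its left, z up, the work surface at z = 0. Lengths are in m, angles in rad, forces in N, time in s.
With the tool pointing down it reaches from about 0.375 to 0.75 m from the base axis. Payload 9 kg.
Tool frame: the origin (TCP) lies where the fingers leave the gripper's body, on its centre line; the fingertips stand 73 mm ahead of it and the grasp point (between the pads) lies 54 mm ahead of it (tcp_to_grasp is the distance from the TCP to the grasp point, in m); z points along the fingers, y is the line along which they close (so a half turn about z gives the same grasp; the last joint's range is limited). The gripper opens to 85 mm and grips with 20 to 120 N. Pads are 22 mm wide; open, the fingers measure 114 mm over their backs; the gripper's body (76 mm by 85 mm) begins 54 mm behind the grasp point. The pads swing forward as they close: fully open they stand 13 mm farther back than shut.
Start: joints at [0.927, 0.104, 0.097, 1.564, 0, 1.353], TCP at [0.248, 0.546, 0.304] pointing down, gripper open.
Joint ranges: [-2.99, 2.99], [-0.84, 1.86], [-1.1, 1.16], [-1.84, 2.11], [-1.51, 1.56], [-3.14, 3.14]. Speed limits (rad/s): [2.22, 2.22, 2.57, 3.14, 3.14, 3.14].

## Interface

Orientations are given as a rotation vector (axis times angle).
In Python, from workcell import * gives the robot as it stands.
- The arm moves only by the tool apply_moves, never from a script. Its argument "series" is one flat list of numbers, 6 for each row, row after row: the shift along the tool's x, y, z in m, then the turn, a rotation vector about the tool's x, y, z in degrees. In form: [x, y, z, wx, wy, wz, x, y, z, wx, wy, wz, ...]. A call has exactly 10 rows; each row is the pose to reach, as a shift and turn from the pose commanded when the call began, along the tool's axes at that moment; what a row does not reach only later rows make up. A row lasts 1/8 s, in which the tool goes at most 62.5 mm and 10.7 degrees, less where a joint would pass 70% of its speed; a pose out of reach is approached as far as the arm can. A call with a gripper value outside its range is refused whole. "jaw" is the closure, from -1 (fully open) to 1 (shut), so that 0 is half open, set as the call begins (left out, the last holds). The fingers move at their own pace and stop on an object; "squeeze" is the grip in N (left out, the last holds). Time passes only in rows, so rows that repeat a pose let the fingers close, or fill a call up. It gives the time, the measured TCP pose, the force, the opening and the grip force at its end, in the units of the state.
- read_state(): the state, without advancing time (a new reading comes with each control period).
- snapshot(name): name is "scene" or "side" or "wrist"; returns a dict with "color" (480x640x3 uint8, red, green, blue), "z_map" (480x640 float32, m along the optical axis (not along the pixel's ray), 0 where there is no reading), "fovy" (degrees; the focal length in pixels is half the picture's height over the tangent of half this angle, whatever the lens; pixels are square), "cx", "cy" (the principal point, pixels), "origin" and "orientation" of the camera in the world. Camera axes: x right, y down, z forward; pixel columns grow to the right and rows downward; lengths in m; the calibration is good to about 2 mm. A picture is of the moment at which its call begins.
- job_done(): hands the job in; it is judged then, once.
The state is a dict: "clock": time; "joint_pos": joint angles; "joint_vel": joint speeds; "effort": joint torques, N m; "tool_pos": TCP position; "eef_rot": TCP orientation; "wrist_force": force on the tool from outside, world axes, zero at the start; "torque": the same for the moment, N m; "grip_width": finger opening in m; "grip_force": force on a finger pad.
Only numpy, scipy, OpenCV 4.12 (cv2) and the standard library are available. Lean on these libraries where they do the work, as an engineer would, in place of code of your own. Each camera call takes 0.05 s, during which the arm holds its last target. There are 200 camera calls.

## Working session

There is one attempt and no reset: what is moved stays moved. The work goes in short steps, Python scripts to look and compute and a tool call to move; the robot and the scene stay as the last step left them, time stands still between calls to the robot, and variables do not carry over. Pictures are saved under pics/ and viewed, at most 11 in all, crops included, and the job is handed in when it is done.

Besides the shell and the picture viewer there is one more tool, called after "Call:" as name(argument=value, ...), one argument or row to a line, values as JSON. apply_moves: Moves the arm, as the interface text tells. Its arguments: {"type":"object","properties":{"series":{"type":"array"},"jaw":{"type":"number"},"squeeze":{"type":"number"}},"required":["series"]}

```bash
mkdir -p pics; ls; cat > h.py <<'E'
from workcell import *
import numpy as np, cv2
from scipy.spatial.transform import Rotation as R
def rot(o):
    o=np.array(o,float)
    return o if o.shape==(3,3) else (R.from_rotvec(o).as_matrix() if o.size==3 else R.from_quat(o).as_matrix())
def pt(s,u,v,z=None):
    f=240/np.tan(np.radians(s["fovy"])/2); z=s["z_map"][v,u] if z is None else z
    return np.array(s["origin"])+rot(s["orientation"])@np.array([(u-s["cx"])/f*z,(v-s["cy"])/f*z,z])
def cloud(s):
    f=240/np.tan(np.radians(s["fovy"])/2); z=s["z_map"]; v,u=np.mgrid[:480,:640]
    p=np.stack([(u-s["cx"])/f*z,(v-s["cy"])/f*z,z],-1)
    return p@rot(s["orientation"]).T+np.array(s["origin"])
E
python3 - <<'E'
from h import *
import pickle
st=read_state(); print(st)
S={}
for n in("scene","side"):
    s=snapshot(n);S[n]=s;print(n,s["fovy"],s["cx"],s["cy"],s["origin"],s["orientation"])
    cv2.imwrite(f"pics/{n}0.png",s["color"][:,:,::-1])
pickle.dump(S,open("s0.pkl","wb"))
E
```

```text
pics
{'clock': 0.0, 'joint_pos': array([ 9.27303819e-01,  1.04706784e-01,  9.64614086e-02,  1.56391802e+00,
       -2.65441955e-05,  1.35310421e+00]), 'joint_vel': array([-9.39133083e-04,  1.12794106e-03, -5.51567523e-05,  1.06744777e-03,
        9.89304416e-04,  1.31993210e-03]), 'effort': array([ 1.31836947e-03, -5.56923079e+01,  5.03653693e+01,  1.64468971e-02,
       -2.64348391e-04, -6.08351769e-07]), 'tool_pos': array([0.24766998, 0.54622482, 0.30311356]), 'eef_rot': array([-6.63688761e-01, -3.07012773e+00,  1.96843613e-03]), 'wrist_force': array([-0.55772049,  0.27599337,  1.055523  ]), 'torque': array([-0.01591802,  0.02472391, -0.05008515]), 'grip_force': 0.0, 'grip_width': 0.08546623410936847}
scene 43.6546259397059 332.52867774229304 245.35005183701045 [ 0.10012177 -0.2757172   0.54337284] [-2.04746233  0.68348388 -0.35943782]
side 43.54734940973671 318.5929121605478 232.97477677307256 [0.53969692 0.99710162 0.57530106] [-0.00393068 -2.79583395  1.39767494]
```

View pics/scene0.png

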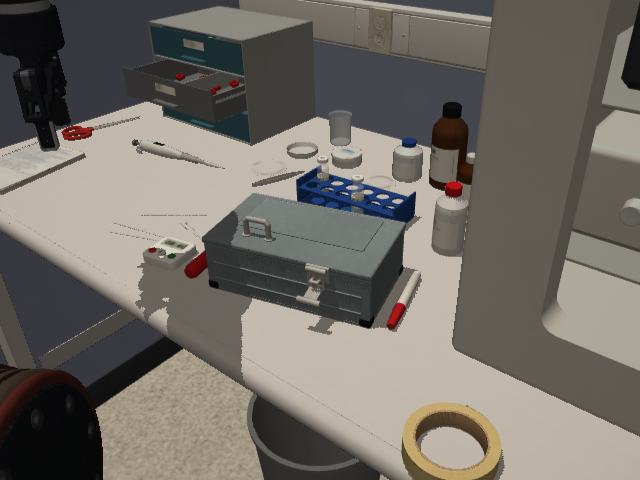

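View pics/side0.png

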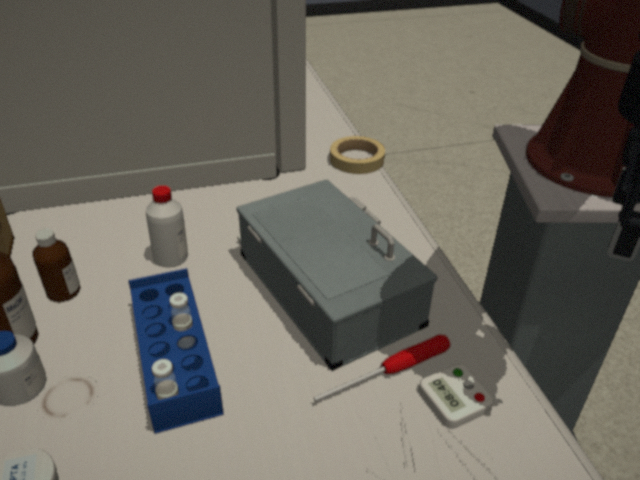

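The scene picture shows the case: handle near (257,228), hasp bar near (312,297), lid top between about (205,237), (240,198), (405,230) and (375,270). The side picture shows its back and left, with the handle at (382,240), a screwdriver to the left of the case and a tall instrument to the right.

```bash
python3 - <<'E'
from h import *
import pickle
S=pickle.load(open("s0.pkl","rb"))
allp=[]
for n,box in(("scene",(190,420,190,330)),("side",(230,440,170,360))):
    c=cloud(S[n])[box[2]:box[3],box[0]:box[1]].reshape(-1,3)
    m=(c[:,2]>.083)&(c[:,2]<.097); p=c[m]; r=cv2.minAreaRect(p[:,:2].astype(np.float32)); print(n,m.sum(),np.median(p[:,2]),r); print(cv2.boxPoints(r))
    h=c[(c[:,2]>.107)&(c[:,2]<.13)]; print("handle",len(h),h.mean(0),h.min(0),h.max(0))
s=S["scene"]
for u,v in((313,290),(304,295),(318,300),(257,221),(315,272)): print(u,v,pt(s,u,v))
cv2.imwrite("pics/crop1.png",cv2.resize(s["color"][190:330,195:425,::-1],None,fx=3.4,fy=3.4,interpolation=cv2.INTER_CUBIC))
E
```

```text
scene 10133 0.09023628837421466 ((0.509758710861206, 0.358623743057251), (0.16681763529777527, 0.265739768743515), 30.2731876373291)
[[0.3707414  0.43132603]
 [0.5047071  0.20182477]
 [0.64877605 0.28592145]
 [0.5148103  0.5154227 ]]
handle 197 [0.44738575 0.3835441  0.11671414] [0.43405405 0.36615257 0.10713492] [0.46063456 0.40391914 0.12257255]
side 14734 0.09105541041906379 ((0.510054349899292, 0.3595632016658783), (0.1672927737236023, 0.26744353771209717), 30.22991371154785)
[[0.3704578  0.4329869 ]
 [0.50510794 0.20191243]
 [0.64965093 0.28613952]
 [0.51500076 0.51721394]]
handle 227 [0.44650853 0.38996348 0.11773029] [0.43425495 0.3702389  0.10705758] [0.45982679 0.40738317 0.12432567]
313 290 [0.4647772  0.2708557  0.05456865]
304 295 [0.44864952 0.26893448 0.05464465]
318 300 [0.47734936 0.27798332 0.02716997]
257 221 [0.44786175 0.38189682 0.11819501]
315 272 [0.46691015 0.26767297 0.08532575]
```

View pics/crop1.png

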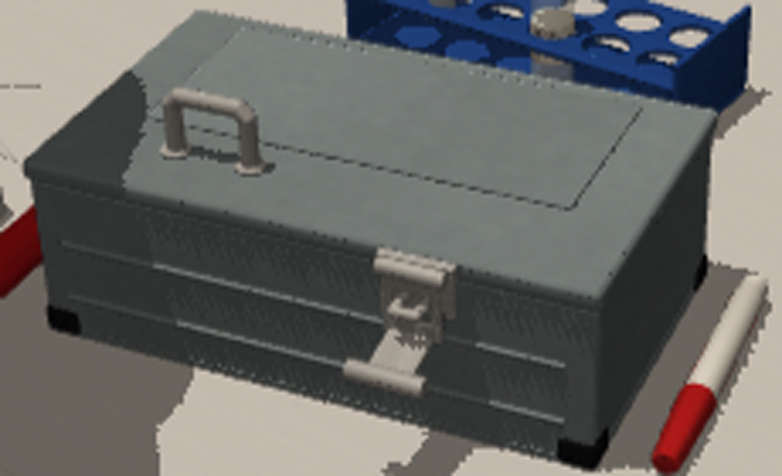

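The enlarged crop shows the hasp hanging on its staple: the bar ends are at crop (345,368) and (422,385), which is about (308,301) in the full picture. The case yaw is about 30.2°, and the handle and lid outline agree on its origin.

```bash
cat >> h.py <<'E'
YAW=np.radians(30.25); EX=np.array([np.cos(YAW),np.sin(YAW),0]); EY=np.array([-np.sin(YAW),np.cos(YAW),0]); EZ=np.array([0,0,1.])
O=np.array([.512,.361,0])
def case(x,y,z): return O+x*EX+y*EY+z*EZ
def down(sign=1): # tool z down, tool y along +-case y
    y=sign*EY; return np.stack([np.cross(y,-EZ),y,-EZ],1)
def delta(p,Rt,st=None,base=None):
    if base is None:
        st=st or read_state(); base=(np.array(st["tool_pos"]),rot(st["eef_rot"]))
    d=base[1].T@(np.array(p)-base[0]); w=np.degrees(R.from_matrix(base[1].T@Rt).as_rotvec())
    return np.round(d,4),np.round(w,2)
def proj(s,p):
    f=240/np.tan(np.radians(s["fovy"])/2); q=rot(s["orientation"]).T@(np.array(p)-np.array(s["origin"])); return np.round([s["cx"]+f*q[0]/q[2],s["cy"]+f*q[1]/q[2]],1)
E
python3 - <<'E'
from h import *
import pickle,workcell
print([n for n in dir(workcell) if n[0]!='_'],getattr(workcell,"tcp_to_grasp",None))
S=pickle.load(open("s0.pkl","rb"))
st=read_state(); print(rot(st["eef_rot"]).round(3))
b=case(-.110,-.055,.051); h=case(-.043,.055,.112); print("bar",b,"handle",h)
for e in(-.017,.017): print(proj(S["scene"],b+e*EY))
for sg in(1,-1): print(sg,delta(b+[0,0,.054+.09],down(sg),st))
c=cloud(S["scene"]).reshape(-1,3); t=case(.064,.055,0)
m=(np.hypot(*(c[:,:2]-t[:2]).T)<.16)&(c[:,2]>.14)&(c[:,2]<.6); print("near",m.sum(), c[m].mean(0) if m.any() else "")
E
```

```text
['IKError', 'job_done', 'read_state', 'snapshot', 'tcp_to_grasp'] 0.0539
[[-0.911  0.413 -0.001]
 [ 0.413  0.911 -0.001]
 [ 0.    -0.001 -1.   ]]
bar [0.44468566 0.25807391 0.051     ] handle [0.4471475  0.38684867 0.112     ]
[317.8 305.2]
[294.8 299.2]
1 (array([-0.2985, -0.1809,  0.1083]), array([-6.000e-02, -5.000e-02, -5.465e+01]))
-1 (array([-0.2985, -0.1809,  0.1083]), array([-6.0000e-02,  7.0000e-02,  1.2535e+02]))
near 0
```

Call:
apply_moves(
  series=[-0.03, -0.018, 0.011, 0, 0, -5.5, -0.06, -0.036, 0.022, 0, 0, -11, -0.09, -0.054, 0.033, 0, 0, -16.5, -0.12, -0.072, 0.044, 0, 0, -22, -0.15, -0.09, 0.055, 0, 0, -27.5, -0.18, -0.108, 0.066, 0, 0, -33, -0.21, -0.126, 0.077, 0, 0, -38.5, -0.24, -0.144, 0.088, 0, 0, -44, -0.27, -0.162, 0.099, 0, 0, -49.5, -0.2985, -0.181, 0.108, 0, 0, -54.65],
  jaw=-1,
  squeeze=25,
)

```text
clock: 1.35
tool_pos: [0.4452, 0.2572, 0.1951]
eef_rot: [0.824, -3.031, -0.0]
wrist_force: [0.0, 0.2, -0.3]
grip_width: 0.0855
grip_force: 0.0
```

```bash
python3 - <<'E'
from h import *
import pickle
s=snapshot("wrist"); pickle.dump(s,open("w1.pkl","wb"))
cv2.imwrite("pics/w1.png",s["color"][:,:,::-1])
b=case(-.110,-.055,.051)
print([proj(s,b+e*EY) for e in(-.017,.017)],s["origin"],s["fovy"]); st=read_state()
print(st["clock"],st["tool_pos"],delta(b+[0,0,.054],down(),st),st["joint_pos"])
E
```

```text
[array([284.3, 256.6]), array([347.1, 256.7])] [0.38751858 0.22368309 0.26541672] 60.13909252920823
1.4 [0.44659224 0.25452585 0.19390864] (array([-0.0003,  0.0041,  0.0889]), array([-0.07, -0.11,  0.31])) [ 0.26388554 -0.14972442 -0.35254733  1.36947734 -0.00160862 -0.26954197]
```

View pics/w1.png

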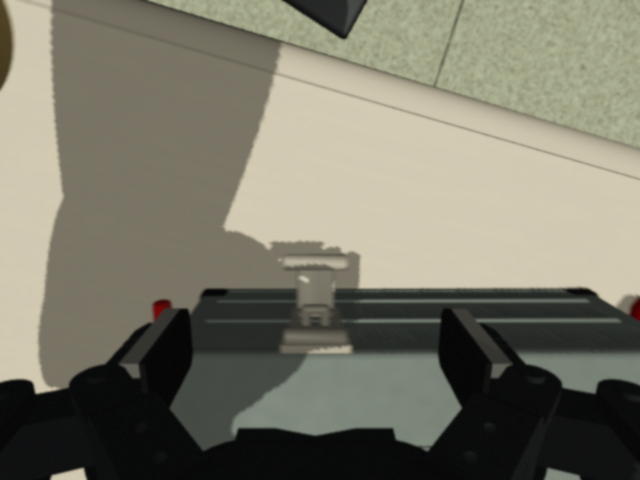

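The wrist picture shows the bar from (282,262) to (348,262), with centre (315,262), between the open fingers and in front of the case. That is about 5 px nearer the case than I predicted.

```bash
python3 - <<'E'
from h import *
import pickle
s=pickle.load(open("w1.pkl","rb"))
z=np.median(s["z_map"][260:264,295:336])
inv=lambda p:np.array([(p-O)@EX,(p-O)@EY,p[2]]).round(4)
print("bar top",z,inv(pt(s,315,262,z)))
for u,v in((315,350),(205,291),(597,291)): print(inv(pt(s,u,v)))
st=read_state();print(st["clock"],st["tool_pos"],inv(st["tool_pos"]))
E
```

```text
bar top 0.21996889 [-0.1086 -0.0554  0.056 ]
[-0.0753 -0.0554  0.0889]
[-0.0731 -0.128   0.0093]
[-0.0695  0.1392 -0.001 ]
1.4 [0.44659224 0.25452585 0.19390864] [-0.1101 -0.059   0.1939]
```

Call:
apply_moves(
  series=[-0.001, 0, 0.018, 0, 0, 0, -0.001, 0, 0.036, 0, 0, 0, -0.001, 0, 0.054, 0, 0, 0, -0.001, 0, 0.07, 0, 0, 0, -0.001, 0, 0.084, 0, 0, 0, -0.001, 0, 0.09, 0, 0, 0, -0.001, 0, 0.09, 0, 0, 0, -0.001, 0, 0.09, 0, 0, 0, -0.001, 0, 0.09, 0, 0, 0, -0.001, 0, 0.09, 0, 0, 0],
)

```text
clock: 2.65
tool_pos: [0.446, 0.2589, 0.1063]
eef_rot: [-0.82, 3.032, 0.0]
wrist_force: [0.6, -0.4, 0.4]
grip_width: 0.0855
grip_force: 0.0
```

```bash
python3 - <<'E'
from h import *
st=read_state();p=st["tool_pos"]
print((p-O)@EX,(p-O)@EY,p[2],delta(case(-.109,-.055,.105),down(),st))
s=snapshot("wrist");s2=snapshot("scene")
a=s["color"][200:480,120:520]; b=cv2.resize(s2["color"][200:340,200:400],(400,280),interpolation=cv2.INTER_CUBIC)
cv2.imwrite("pics/w2.png",np.hstack([a,b])[:,:,::-1])
E
```

```text
-0.1084333630122859 -0.054971690045568414 0.10628081374359923 (array([ 0.0006, -0.    ,  0.0013]), array([-0.01,  0.04,  0.  ]))
```

View pics/w2.png

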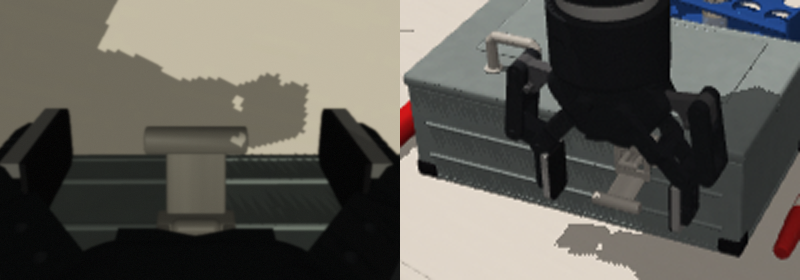

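The left half (wrist view) shows the bar at x 145–247, y 140, centred between the pads. The right half shows the fingers on both sides of the bar and clear of the case. I'm closing now.

Call:
apply_moves(
  series=[0, 0, 0, 0, 0, 0, 0, 0, 0, 0, 0, 0, 0, 0, 0, 0, 0, 0, 0, 0, 0, 0, 0, 0, 0, 0, 0, 0, 0, 0, 0, 0, 0, 0, 0, 0, 0, 0, 0, 0, 0, 0, 0, 0, 0, 0, 0, 0, 0, 0, 0, 0, 0, 0, 0, 0, 0, 0, 0, 0],
  jaw=1,
  squeeze=25,
)

```text
clock: 4.0
tool_pos: [0.4458, 0.2589, 0.1059]
eef_rot: [-0.82, 3.033, 0.0]
wrist_force: [0.8, 1.1, 1.4]
grip_width: 0.033
grip_force: 24.8
```

```bash
python3 - <<'E'
from h import *
st=read_state();print(st["grip_width"],st["grip_force"],st["wrist_force"])
# arc in tool frame (tool x=-case x, z=down), hinge 26mm nearer case,34 higher
a0=np.arctan2(-.034,-.026); r=np.hypot(.026,.034)
for t in np.arange(0.12,2.5,.12):
    a=a0-t; x=r*np.cos(a)+.026; z=r*np.sin(a)+.034
    print(round(t,2),round(-x,4),round(-z,4))
E
```

```text
0.03296128214575182 24.838445484638214 [0.81442385 1.10940368 1.37560307]
0.12 0.0039 -0.0034
0.24 0.0073 -0.0072
0.36 0.0103 -0.0113
0.48 0.0128 -0.0158
0.6 0.0147 -0.0206
0.72 0.016 -0.0256
0.84 0.0167 -0.0307
0.96 0.0168 -0.0358
1.08 0.0162 -0.0409
1.2 0.0151 -0.0459
1.32 0.0134 -0.0507
1.44 0.0111 -0.0553
1.56 0.0083 -0.0596
1.68 0.005 -0.0636
1.8 0.0012 -0.067
1.92 -0.0029 -0.0701
2.04 -0.0074 -0.0726
2.16 -0.0122 -0.0745
2.28 -0.0171 -0.0759
2.4 -0.0222 -0.0766
```

Call:
apply_moves(
  series=[0.0039, 0, -0.0034, 0, 0, 0, 0.0073, 0, -0.0072, 0, 0, 0, 0.0103, 0, -0.0113, 0, 0, 0, 0.0128, 0, -0.0158, 0, 0, 0, 0.0147, 0, -0.0206, 0, 0, 0, 0.016, 0, -0.0256, 0, 0, 0, 0.0167, 0, -0.0307, 0, 0, 0, 0.0168, 0, -0.0358, 0, 0, 0, 0.0162, 0, -0.0409, 0, 0, 0, 0.0151, 0, -0.0459, 0, 0, 0],
)

```text
clock: 5.25
tool_pos: [0.4326, 0.2511, 0.152]
eef_rot: [0.82, -3.032, 0.0]
wrist_force: [-2.3, -1.3, -4.0]
grip_width: 0.033
grip_force: 25.1
```

Call:
apply_moves(
  series=[-0.0017, 0, -0.0048, 0, 0, 0, -0.004, 0, -0.0094, 0, 0, 0, -0.0068, 0, -0.0137, 0, 0, 0, -0.0101, 0, -0.0177, 0, 0, 0, -0.0139, 0, -0.0211, 0, 0, 0, -0.018, 0, -0.0242, 0, 0, 0, -0.0225, 0, -0.0267, 0, 0, 0, -0.0273, 0, -0.0286, 0, 0, 0, -0.0322, 0, -0.03, 0, 0, 0, -0.0373, 0, -0.0307, 0, 0, 0],
)

```text
clock: 6.5
tool_pos: [0.4655, 0.2704, 0.1834]
eef_rot: [-0.82, 3.031, 0.001]
wrist_force: [-4.4, -0.6, 5.1]
grip_width: 0.0328
grip_force: 24.6
```

```bash
python3 - <<'E'
from h import *
st=read_state();p=st["tool_pos"];print((p-O)@EX,(p-O)@EY,p[2])
s2=snapshot("scene")
cv2.imwrite("pics/s3.png",cv2.resize(s2["color"][150:330,195:435,::-1],None,fx=2.5,fy=2.5,interpolation=cv2.INTER_CUBIC))
E
```

```text
-0.08576720586232 -0.054850718440589696 0.183424042086145
```

View pics/s3.png

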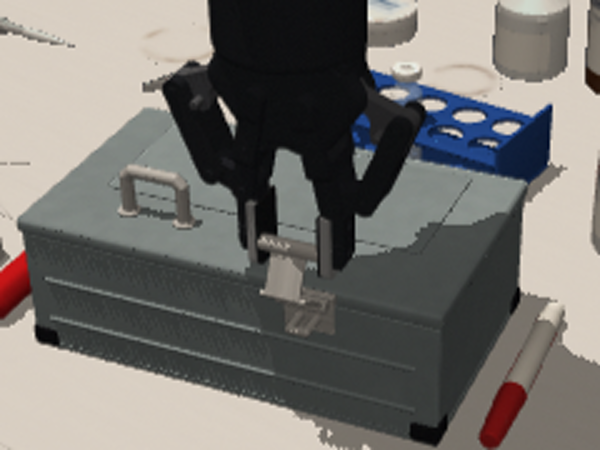

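The hasp stands up, still pinched at its bar (picture 290,245), and the lid is shut. I'm releasing and rising.

Call:
apply_moves(
  series=[0, 0, 0, 0, 0, 0, 0, 0, 0, 0, 0, 0, 0, 0, 0, 0, 0, 0, 0, 0, 0, 0, 0, 0, 0, 0, 0, 0, 0, 0, 0, 0, 0, 0, 0, 0, 0, 0, -0.01, 0, 0, 0, 0, 0, -0.025, 0, 0, 0, 0, 0, -0.04, 0, 0, 0, 0, 0, -0.05, 0, 0, 0],
  jaw=-1,
)

```text
clock: 7.8
tool_pos: [0.4654, 0.2701, 0.2343]
eef_rot: [-0.819, 3.031, 0.0]
wrist_force: [0.8, -0.0, -0.1]
grip_width: 0.0847
grip_force: 0.0
```

```bash
python3 - <<'E'
from h import *
st=read_state();p=st["tool_pos"];print((p-O)@EX,(p-O)@EY,p[2],st["grip_width"])
h=case(-.043,.055,.116)
print(delta(h+[0,0,.054+.06],down(),st))
E
```

```text
-0.08603461688237833 -0.05501097906404199 0.2343014338994296 0.08473227664747919
(array([-0.043 ,  0.11  ,  0.0043]), array([-0.02,  0.1 ,  0.  ]))
```

Call:
apply_moves(
  series=[-0.007, 0.018, 0, 0, 0, 0, -0.014, 0.036, 0, 0, 0, 0, -0.021, 0.054, 0, 0, 0, 0, -0.028, 0.072, 0, 0, 0, 0, -0.035, 0.09, 0, 0, 0, 0, -0.04, 0.103, 0, 0, 0, 0, -0.043, 0.11, 0, 0, 0, 0, -0.043, 0.11, 0, 0, 0, 0, -0.043, 0.11, 0, 0, 0, 0, -0.043, 0.11, 0, 0, 0, 0],
)

```text
clock: 9.05
tool_pos: [0.4469, 0.3863, 0.2326]
eef_rot: [-0.819, 3.033, 0.0]
wrist_force: [0.4, -0.1, -0.3]
grip_width: 0.0853
grip_force: 0.0
```

```bash
python3 - <<'E'
from h import *
inv=lambda p:np.array([(p-O)@EX,(p-O)@EY,p[2]]).round(4)
st=read_state();print(inv(st["tool_pos"]))
s=snapshot("wrist"); s2=snapshot("scene")
h=case(-.043,.055,.122); print([proj(s,h+e*EY) for e in(-.022,.022)])
a=s["color"][150:480,100:540]; b=cv2.resize(s2["color"][180:345,195:375],(360,330),interpolation=cv2.INTER_CUBIC)
cv2.imwrite("pics/w4.png",np.hstack([a,b])[:,:,::-1])
c=cloud(s).reshape(-1,3); q=np.stack([(c-O)@EX,(c-O)@EY,c[:,2]],1)
m=(abs(q[:,0]+.043)<.02)&(abs(q[:,1]-.055)<.04)&(q[:,2]>.11)&(q[:,2]<.128);k=q[m];print(m.sum(),k.min(0),k.max(0),np.median(k,0))
E
```

```text
[-0.0435  0.0546  0.2326]
[array([267.3, 279.2]), array([362.1, 279. ])]
1557 [-0.0465584   0.03445509  0.11005564] [-0.03874444  0.07776973  0.12398583] [-0.04361696  0.05607751  0.12101339]
```

View pics/w4.png

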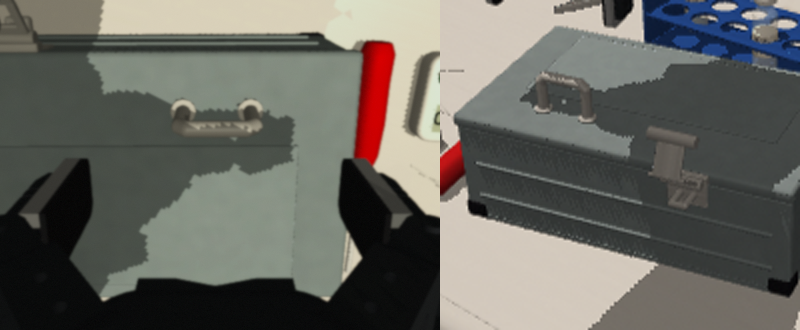

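The left half shows the handle (wrist crop 172–262, y 128) centred between the open pads. The right half shows the hasp standing up with its bar above the lid, which is shut. The handle measures at case (-0.043, 0.056), so I'm going down on it.

Call:
apply_moves(
  series=[0, 0.001, 0.012, 0, 0, 0, 0, 0.001, 0.024, 0, 0, 0, 0, 0.001, 0.036, 0, 0, 0, 0, 0.001, 0.048, 0, 0, 0, 0, 0.001, 0.057, 0, 0, 0, 0, 0.001, 0.062, 0, 0, 0, 0, 0.001, 0.062, 0, 0, 0, 0, 0.001, 0.062, 0, 0, 0, 0, 0.001, 0.062, 0, 0, 0, 0, 0.001, 0.062, 0, 0, 0],
)

```text
clock: 10.4
tool_pos: [0.4463, 0.3876, 0.1708]
eef_rot: [-0.82, 3.032, 0.0]
wrist_force: [0.8, -0.7, 0.4]
grip_width: 0.0855
grip_force: 0.0
```

Call:
apply_moves(
  series=[0, 0, 0, 0, 0, 0, 0, 0, 0, 0, 0, 0, 0, 0, 0, 0, 0, 0, 0, 0, 0, 0, 0, 0, 0, 0, 0, 0, 0, 0, 0, 0, 0, 0, 0, 0, 0, 0, 0, 0, 0, 0, 0, 0, 0, 0, 0, 0, 0, 0, 0, 0, 0, 0, 0, 0, 0, 0, 0, 0],
  jaw=1,
  squeeze=45,
)

```text
clock: 11.65
tool_pos: [0.4465, 0.387, 0.171]
eef_rot: [-0.819, 3.032, -0.002]
wrist_force: [-0.4, -6.3, 6.3]
grip_width: 0.0414
grip_force: 45.0
```

```bash
python3 - <<'E'
from h import *
st=read_state();p=st["tool_pos"];print((p-O)@EX,(p-O)@EY,p[2],st["wrist_force"],st["grip_width"])
hz=.035; hx=.117; a0=np.arctan2(hz,-hx); r=np.hypot(hx,hz)
for k in range(1,31):
    t=np.radians(2.6*k) if k<=28 else np.radians(2.6*28); a=a0-t
    print(k,round(np.degrees(t),1),round(-(r*np.cos(a)+hx),4),round(-(r*np.sin(a)-hz),4))
E
```

```text
-0.04344522605334111 0.055476077295372184 0.17104549516530818 [-0.40399616 -6.28067654  6.27212984] 0.04141202786306792
1 2.6 -0.0017 -0.0053
2 5.2 -0.0037 -0.0105
3 7.8 -0.0058 -0.0156
4 10.4 -0.0082 -0.0205
5 13.0 -0.0109 -0.0254
6 15.6 -0.0137 -0.0302
7 18.2 -0.0168 -0.0348
8 20.8 -0.0201 -0.0393
9 23.4 -0.0235 -0.0436
10 26.0 -0.0272 -0.0477
11 28.6 -0.031 -0.0517
12 31.2 -0.0351 -0.0555
13 33.8 -0.0392 -0.0592
14 36.4 -0.0436 -0.0626
15 39.0 -0.0481 -0.0658
16 41.6 -0.0527 -0.0689
17 44.2 -0.0575 -0.0717
18 46.8 -0.0624 -0.0742
19 49.4 -0.0674 -0.0766
20 52.0 -0.0725 -0.0787
21 54.6 -0.0778 -0.0806
22 57.2 -0.083 -0.0823
23 59.8 -0.0884 -0.0837
24 62.4 -0.0938 -0.0849
25 65.0 -0.0993 -0.0858
26 67.6 -0.1048 -0.0865
27 70.2 -0.1103 -0.0869
28 72.8 -0.1158 -0.0871
29 72.8 -0.1158 -0.0871
30 72.8 -0.1158 -0.0871
```

Call:
apply_moves(
  series=[-0.0017, 0, -0.0053, 0, 0, 0, -0.0037, 0, -0.0105, 0, 0, 0, -0.0058, 0, -0.0156, 0, 0, 0, -0.0082, 0, -0.0205, 0, 0, 0, -0.0109, 0, -0.0254, 0, 0, 0, -0.0137, 0, -0.0302, 0, 0, 0, -0.0168, 0, -0.0348, 0, 0, 0, -0.0201, 0, -0.0393, 0, 0, 0, -0.0235, 0, -0.0436, 0, 0, 0, -0.0272, 0, -0.0477, 0, 0, 0],
)

```text
clock: 12.9
tool_pos: [0.4692, 0.4003, 0.2166]
eef_rot: [0.818, -3.03, 0.003]
wrist_force: [0.2, -6.9, -6.3]
grip_width: 0.0415
grip_force: 47.5
```

```bash
python3 - <<'E'
from h import *
st=read_state();p=st["tool_pos"];print((p-O)@EX+.0434,(p-O)@EY,p[2]-.171,st["wrist_force"],st["joint_pos"].round(2))
s2=snapshot("scene")
cv2.imwrite("pics/s5.png",cv2.resize(s2["color"][120:330,195:435,::-1],None,fx=2.5,fy=2.5,interpolation=cv2.INTER_CUBIC))
x=[-.0272,-.0477]
for q in [(-.031,-.0517),(-.0351,-.0555),(-.0392,-.0592),(-.0436,-.0626),(-.0481,-.0658),(-.0527,-.0689),(-.0575,-.0717),(-.0624,-.0742),(-.0674,-.0766),(-.0725,-.0787)]: print(np.round(np.subtract(q,x),4))
E
```

```text
0.026273614257605837 0.055513729174114575 0.04557311609051254 [ 0.16376504 -6.86173459 -6.34908655] [ 0.5   0.16 -0.    1.41 -0.   -0.03]
[-0.0038 -0.004 ]
[-0.0079 -0.0078]
[-0.012  -0.0115]
[-0.0164 -0.0149]
[-0.0209 -0.0181]
[-0.0255 -0.0212]
[-0.0303 -0.024 ]
[-0.0352 -0.0265]
[-0.0402 -0.0289]
[-0.0453 -0.031 ]
```

View pics/s5.png

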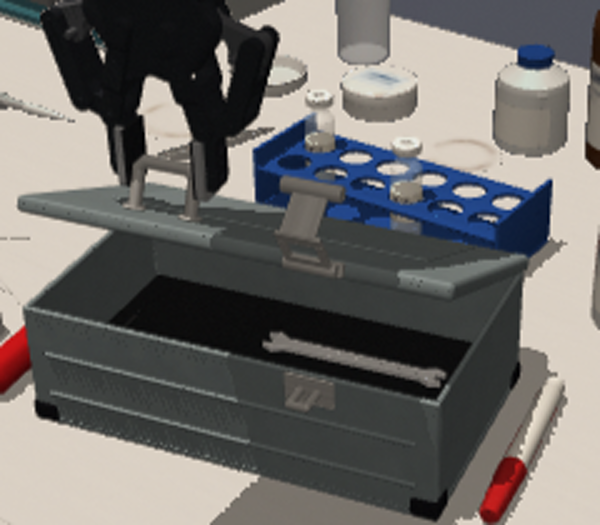

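The lid is rising, gripped at its handle (picture 165,170), with the hasp still up (310,200). I'm carrying on along the arc.

Call:
apply_moves(
  series=[-0.0038, 0, -0.004, 0, 0, 0, -0.0079, 0, -0.0078, 0, 0, 0, -0.012, 0, -0.0115, 0, 0, 0, -0.0164, 0, -0.0149, 0, 0, 0, -0.0209, 0, -0.0181, 0, 0, 0, -0.0255, 0, -0.0212, 0, 0, 0, -0.0303, 0, -0.024, 0, 0, 0, -0.0352, 0, -0.0265, 0, 0, 0, -0.0402, 0, -0.0289, 0, 0, 0, -0.0453, 0, -0.031, 0, 0, 0],
)

```text
clock: 14.2
tool_pos: [0.5085, 0.4233, 0.2479]
eef_rot: [0.818, -3.03, 0.003]
wrist_force: [-0.4, -6.8, -5.2]
grip_width: 0.0406
grip_force: 45.9
```

Call:
apply_moves(
  series=[-0.0053, 0, -0.0019, 0, 0, 0, -0.0105, 0, -0.0036, 0, 0, 0, -0.0159, 0, -0.005, 0, 0, 0, -0.0213, 0, -0.0062, 0, 0, 0, -0.0268, 0, -0.0071, 0, 0, 0, -0.0323, 0, -0.0078, 0, 0, 0, -0.0378, 0, -0.0082, 0, 0, 0, -0.0433, 0, -0.0084, 0, 0, 0, -0.0488, 0, -0.0083, 0, 0, 0, -0.0488, 0, -0.0083, 0, 0, 0],
)

```text
clock: 15.45
tool_pos: [0.5512, 0.4488, 0.2572]
eef_rot: [0.82, -3.033, 0.0]
wrist_force: [0.2, -0.0, -1.0]
grip_width: 0.0001
grip_force: 0.0
```

```bash
python3 - <<'E'
from h import *
st=read_state();p=st["tool_pos"];print((p-O)@EX+.0434,(p-O)@EY,p[2]-.171,st["wrist_force"],st["joint_pos"].round(2))
s2=snapshot("scene"); s=snapshot("side")
a=s2["color"][60:330,180:440]; b=s["color"][30:360,140:480]
cv2.imwrite("pics/s6.png",np.hstack([cv2.resize(a,(400,415)),cv2.resize(b,(400,415))])[:,:,::-1])
E
```

```text
0.12151484755000333 0.056058608870066806 0.0862379924908169 [ 0.19074067 -0.0028253  -0.97670398] [ 0.5   0.45  0.42  1.54  0.   -0.03]
```

View pics/s6.png

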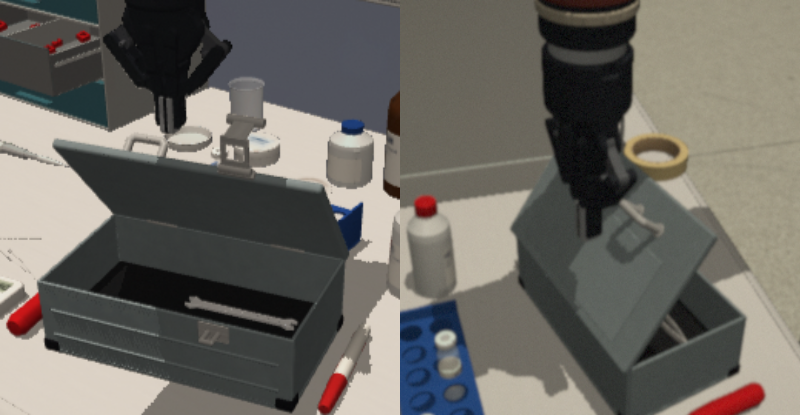

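The pads slipped off the bow at about 50–55°. The fingers are now shut beyond the handle, and the lid stays partly open with the hasp still up. I'm measuring the lid angle to regrasp.

```bash
python3 - <<'E'
from h import *
Q=lambda c:np.stack([(c-O)@EX,(c-O)@EY,c[...,2]],-1)
s=snapshot("scene"); q=Q(cloud(s).reshape(-1,3)); 
m=(abs(q[:,1])<.11)&(q[:,0]>-.06)&(q[:,0]<.06)&(q[:,2]>.12)&(q[:,2]<.19)
k=q[m]; k=k[(k[:,1]>-.03)|(k[:,1]<-.08)]; print(len(k))
A=np.polyfit(k[:,2],k[:,0],1); res=k[:,0]-np.polyval(A,k[:,2]); g=abs(res)<.006; A=np.polyfit(k[g,2],k[g,0],1)
print("scene lid angle",90-np.degrees(np.arctan(-A[0])),g.sum(), "x at z=.08",np.polyval(A,.08))
th=np.pi/2-np.arctan(-A[0])
f=np.array([-np.cos(th),np.sin(th)]);n=np.array([np.sin(th),np.cos(th)])
for hh in(.032,.038): print("handle pred",np.array([.074,.08])+.117*f+hh*n)
# handle points seen over lid plane
d=(q[:,0]-.074)*n[0]+(q[:,2]-.08)*n[1]; l=(q[:,0]-.074)*f[0]+(q[:,2]-.08)*f[1]
m=(abs(q[:,1]-.055)<.03)&(d>.018)&(d<.05)&(abs(l-.117)<.02); print(m.sum(),np.median(q[m],0),q[m].min(0),q[m].max(0),np.median(d[m]),np.median(l[m]))
st=read_state(); print(Q(st["tool_pos"]),st["clock"])
E
```

```text
2566
scene lid angle 51.168125862607546 2526 x at z=.08 0.074899102682192
handle pred [0.0255643  0.19120694]
handle pred [0.03023823 0.19496916]
217 [0.02649772 0.05316532 0.19428583] [0.01275667 0.03133078 0.18524916] [0.03334065 0.07600433 0.19960654] 0.03501012198381741 0.11932184317025313
[0.07772421 0.05612677 0.25746995] 15.6
```

Call:
apply_moves(
  series=[0, 0, -0.015, 0, 0, 0, 0, 0, -0.03, 0, 0, 0, 0, 0, -0.045, 0, 0, 0, 0, 0, -0.05, 0, 0, 0, 0.01, -0.001, -0.05, 0, 0, 0, 0.025, -0.001, -0.05, 0, 0, 0, 0.04, -0.001, -0.05, 0, 0, 0, 0.052, -0.001, -0.05, 0, 0, 0, 0.052, -0.001, -0.05, 0, 0, 0, 0.052, -0.001, -0.05, 0, 0, 0],
  jaw=-1,
)

```text
clock: 16.85
tool_pos: [0.5069, 0.4217, 0.3075]
eef_rot: [-0.82, 3.033, 0.0]
wrist_force: [-0.6, -1.1, -0.2]
grip_width: 0.0852
grip_force: 0.0
```

```bash
python3 - <<'E'
from h import *
Q=lambda c:np.stack([(c-O)@EX,(c-O)@EY,c[...,2]],-1)
st=read_state(); print(Q(st["tool_pos"]),st["grip_width"])
s=snapshot("wrist"); q=Q(cloud(s).reshape(-1,3)); th=np.radians(51.2)
f=np.array([-np.cos(th),np.sin(th)]);n=np.array([np.sin(th),np.cos(th)])
d=(q[:,0]-.074)*n[0]+(q[:,2]-.08)*n[1]; l=(q[:,0]-.074)*f[0]+(q[:,2]-.08)*f[1]
m=(abs(q[:,1]-.055)<.04)&(d>.024)&(d<.06)&(abs(l-.117)<.025); k=q[m]; print(m.sum(),k.min(0),k.max(0),np.median(d[m]),d[m].max(),np.median(l[m]))
m2=(abs(q[:,1])<.1)&(abs(l-.07)<.03)&(abs(d-.01)<.01);print("lid face d",m2.sum(),np.median(d[m2]),np.polyfit(l[m2],d[m2],1))
cv2.imwrite("pics/w7.png",s["color"][150:480,100:540,::-1])
E
```

```text
[0.02616517 0.05505165 0.30751901] 0.08519298681926221
2178 [0.01664687 0.0342902  0.18600063] [0.03493173 0.07808845 0.20084307] 0.03748235057625364 0.043299997772542405 0.1199209308615807
lid face d 10833 0.012281204273265595 [-0.01399992  0.01321596]
```

View pics/w7.png

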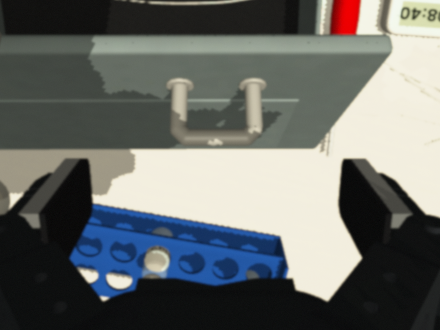

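The picture shows the handle's posts and bow (167–262, y 80–140) centred between the open pads. I'll grip deeper this time.

Call:
apply_moves(
  series=[0.002, 0.001, 0.012, 0, 0, 0, 0.002, 0.001, 0.024, 0, 0, 0, 0.002, 0.001, 0.036, 0, 0, 0, 0.002, 0.001, 0.048, 0, 0, 0, 0.002, 0.001, 0.058, 0, 0, 0, 0.002, 0.001, 0.065, 0, 0, 0, 0.002, 0.001, 0.067, 0, 0, 0, 0.002, 0.001, 0.067, 0, 0, 0, 0.002, 0.001, 0.067, 0, 0, 0, 0.002, 0.001, 0.067, 0, 0, 0],
)

```text
clock: 18.15
tool_pos: [0.5044, 0.4215, 0.2409]
eef_rot: [-0.82, 3.032, 0.0]
wrist_force: [0.4, -0.6, -0.5]
grip_width: 0.0852
grip_force: 0.0
```

Call:
apply_moves(
  series=[0, 0, 0, 0, 0, 0, 0, 0, 0, 0, 0, 0, 0, 0, 0, 0, 0, 0, 0, 0, 0, 0, 0, 0, 0, 0, 0, 0, 0, 0, 0, 0, 0, 0, 0, 0, 0, 0, 0, 0, 0, 0, 0, 0, 0, 0, 0, 0, 0, 0, 0, 0, 0, 0, 0, 0, 0, 0, 0, 0],
  jaw=1,
  squeeze=60,
)

```text
clock: 19.4
tool_pos: [0.5045, 0.4209, 0.241]
eef_rot: [-0.819, 3.032, -0.002]
wrist_force: [-0.0, -6.1, 4.2]
grip_width: 0.0419
grip_force: 60.3
```

```bash
python3 - <<'E'
from h import *
Q=lambda c:np.stack([(c-O)@EX,(c-O)@EY,c[...,2]],-1)
st=read_state(); print(Q(st["tool_pos"]),st["grip_width"],st["wrist_force"],st["clock"])
c=np.array([.118,.031]);P=lambda t:np.array([-c[0]*np.cos(t)+c[1]*np.sin(t),c[0]*np.sin(t)+c[1]*np.cos(t)])
for k in range(1,11):
    d=P(np.radians(51+2.6*k))-P(np.radians(51)); print(round(51+2.6*k,1),-d.round(4))
E
```

```text
[0.0237504  0.05554872 0.24103585] 0.04190882112523562 [-0.02011588 -6.09658103  4.22496998] 19.4
53.6 [-0.0051 -0.0022]
56.2 [-0.0103 -0.0041]
58.8 [-0.0156 -0.0058]
61.4 [-0.0209 -0.0072]
64.0 [-0.0263 -0.0084]
66.6 [-0.0318 -0.0094]
69.2 [-0.0372 -0.0101]
71.8 [-0.0428 -0.0106]
74.4 [-0.0483 -0.0108]
77.0 [-0.0538 -0.0107]
```

Call:
apply_moves(
  series=[-0.0025, 0.001, -0.0011, 0, 0, 0, -0.0051, 0.001, -0.0022, 0, 0, 0, -0.0077, 0.001, -0.0032, 0, 0, 0, -0.0103, 0.001, -0.0041, 0, 0, 0, -0.013, 0.001, -0.005, 0, 0, 0, -0.0156, 0.001, -0.0058, 0, 0, 0, -0.0182, 0.001, -0.0065, 0, 0, 0, -0.0209, 0.001, -0.0072, 0, 0, 0, -0.0236, 0.001, -0.0078, 0, 0, 0, -0.0263, 0.001, -0.0084, 0, 0, 0],
)

```text
clock: 20.65
tool_pos: [0.5263, 0.4338, 0.2484]
eef_rot: [0.817, -3.031, 0.005]
wrist_force: [-3.7, -12.3, 3.6]
grip_width: 0.0413
grip_force: 61.0
```

Call:
apply_moves(
  series=[-0.0027, -0.001, -0.0005, 0, 0, 0, -0.0055, -0.002, -0.001, 0, 0, 0, -0.0082, -0.002, -0.0014, 0, 0, 0, -0.0109, -0.002, -0.0017, 0, 0, 0, -0.0137, -0.002, -0.002, 0, 0, 0, -0.0165, -0.002, -0.0022, 0, 0, 0, -0.0192, -0.002, -0.0023, 0, 0, 0, -0.022, -0.002, -0.0024, 0, 0, 0, -0.0247, -0.002, -0.0024, 0, 0, 0, -0.0275, -0.002, -0.0023, 0, 0, 0],
)

```text
clock: 21.9
tool_pos: [0.5502, 0.4475, 0.2504]
eef_rot: [0.821, -3.029, 0.0]
wrist_force: [-4.8, -3.7, 1.0]
grip_width: 0.0417
grip_force: 60.3
```

```bash
cat >> h.py <<'E'
Q=lambda c:np.stack([(c-O)@EX,(c-O)@EY,c[...,2]],-1)
def lid():
    q=Q(cloud(snapshot("scene")).reshape(-1,3))
    m=(abs(q[:,1])<.11)&(q[:,0]>-.06)&(q[:,0]<.085)&(q[:,2]>.12)&(q[:,2]<.20)
    k=q[m]; k=k[(k[:,1]>-.03)|(k[:,1]<-.08)]
    for _ in range(4):
        A=np.polyfit(k[:,2],k[:,0],1); k=k[abs(k[:,0]-np.polyval(A,k[:,2]))<.01]
    return 90-np.degrees(np.arctan(-A[0])),len(k),np.polyval(A,.08)
E
python3 - <<'E'
from h import *
print(lid()); st=read_state(); print(Q(st["tool_pos"]),st["grip_width"])
E
```

```text
(np.float64(74.07661813914778), 4279, np.float64(0.07500887311612224))
[0.07688897 0.05548783 0.2504227 ] 0.04152418021659285
```

The lid is at about 74° and still gripped. I'm releasing and backing off upward.

Call:
apply_moves(
  series=[0, 0, 0, 0, 0, 0, 0, 0, 0, 0, 0, 0, 0, 0, 0, 0, 0, 0, 0, 0, 0, 0, 0, 0, 0, 0, 0, 0, 0, 0, 0, 0, 0, 0, 0, 0, 0, 0, -0.012, 0, 0, 0, 0, 0, -0.03, 0, 0, 0, 0, 0, -0.05, 0, 0, 0, 0, 0, -0.07, 0, 0, 0],
  jaw=-1,
)

```text
clock: 23.2
tool_pos: [0.5513, 0.4477, 0.323]
eef_rot: [-0.82, 3.032, 0.0]
wrist_force: [0.0, 0.4, -0.4]
grip_width: 0.0855
grip_force: 0.0
```

Call:
apply_moves(
  series=[0, 0, -0.01, 0, 0, 0, 0, 0, -0.02, 0, 0, 0, 0, 0, -0.03, 0, 0, 0, 0, 0, -0.03, 0, 0, 0, 0, 0, -0.03, 0, 0, 0, 0, 0, -0.03, 0, 0, 0, 0, 0, -0.03, 0, 0, 0, 0, 0, -0.03, 0, 0, 0, 0, 0, -0.03, 0, 0, 0, 0, 0, -0.03, 0, 0, 0],
)

```text
clock: 24.45
tool_pos: [0.5513, 0.4477, 0.3513]
eef_rot: [-0.82, 3.033, 0.0]
wrist_force: [-0.3, 0.1, 0.5]
grip_width: 0.0852
grip_force: 0.0
```

```bash
python3 - <<'E'
from h import *
print(lid()); st=read_state(); print(Q(st["tool_pos"]),st["wrist_force"])
s2=snapshot("scene")
cv2.imwrite("pics/s8.png",cv2.resize(s2["color"][60:330,180:440,::-1],None,fx=2,fy=2))
E
```

```text
(np.float64(74.26171940912364), 4282, np.float64(0.074935501484234))
[0.07761785 0.05508256 0.35126841] [-0.28130999 -0.26759606  1.19083268]
```

View pics/s8.png

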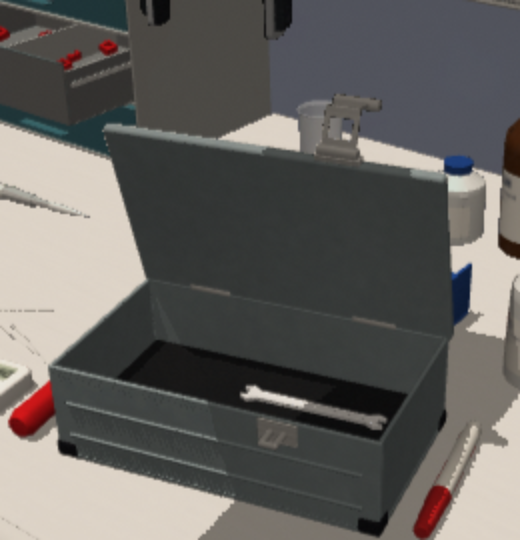

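The lid stands open at 74°, the hasp is still folded up above its edge (355,105), and the gripper is clear. I'm handing the job in.

```bash
python3 -c "
from workcell import *
print(job_done())"
```

```text
the job is handed in; nothing more can be done
None
```

The case is open: I flipped the hasp up off its staple with the lid still shut, then raised the lid by its handle to about 74° (after one slip at about 51° and a regrasp), let go with the gripper clear, and handed the job in at about 24.5 s; no verdict was returned.

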